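Start an auxiliary lens on a microscope thread by turning back until it drops

TASK

Screw the auxiliary lens from the cork pad onto the upturned threaded mount of the bench microscope head. Set it squarely on the thread with the two red marks in line, turn it gently backward (anticlockwise seen from above) until it drops a step, then forward (clockwise) until it is fully home on the flange, and let go. Press only lightly and never force it, and leave the beaker, the flux jar and the ring clamp where they are.

Things in the scene. Friction and masses are not known exactly. Their poses are not given: they have to be found in the camera images.
- lens_mid (a point): Auxiliary lens: round black knurled ring, 60 mm outer diameter, 40 mm tall, about 160 g (varies), brass band near its top, glass on top. The point is its centre, 20 mm above its underside; z is its axis (up), x points to its red mark (a 5 mm bar on the top rim and down the side). It stands upright on the cork pad. Grip it by its outside, at any yaw.
- lens_foot (a point): Centre of the lens' underside. The lower 26 mm of the lens is a hollow skirt (bore 52 mm) with three brass thread lugs, unevenly spaced inside its lower edge, 3.5 mm thick, flush with the underside, reaching in to a 39.5 mm circle. So it enters the thread at only one place in a turn.
- pad: Cork pad, fixed, 100 mm across, 8 mm thick; origin at the centre of its underside.
- scope: White microscope head (92 x 88 mm) upside down in a wooden cradle (130 x 110 mm), fixed. Origin on the bench below the thread axis; +x towards the two black eyepieces, which end 104 mm from the axis. Nothing beside the thread is higher than the flange.
- seat (a point): Centre of the mount's flange (aluminium disc 68 mm across), 115 mm above the bench; z up along the thread axis, x to the flange's red mark (on the eyepiece side). The lens' underside must finally rest on it. On it stands a brass right-handed thread, 50 mm across, 12 mm high. Contact forces of lens and mount, added up, may reach 40 N (0.5 N m against a stop makes about 23 N).
- barrel_tip (a point): Top centre, 20 mm above the flange, of the dark barrel inside the thread. It ends in a cone, 26 mm across at the tip and 37 mm at 13.5 mm above the flange, which centres a lens lowered up to about 4 mm off the axis.
- crest_level (a point): On the axis, 12 mm above the flange. A lens set down with the red marks in line (within 5 degrees) rests level on the thread ridges, underside 8 to 12 mm above the flange, never in a gap. How far the gaps are from there varies and no pose tells it. Turning clockwise from here only runs into a blunt stop; anticlockwise it rises up to 4 mm along the ridges (give way upward), then drops.
- gap_level (a point): On the axis, 4 mm above the flange: underside of a lens that has dropped into the gaps, 12 to 80 degrees anticlockwise from the marks in line, turned under a push of about 5 N. A gap has 11 degrees of play, then a wall. From it, clockwise under the same push: the lens sinks along the ridges and after 55 to 70 degrees is down on the flange; a hard end stop follows 13 degrees on.
- beaker_mid (a point): Bystander: open glass beaker, 72 mm across, 85 mm tall; its centre. Leave alone.
- flux_jar_mid (a point): Bystander: amber jar with white cap, 44 mm across, 42 mm tall; its centre. Leave alone.
- ring_clamp_mid (a point): Bystander: wooden ring clamp with a brass collar, 70 x 27 x 18 mm, lying on the bench; its centre. Leave alone.

How it is judged:
On the way, in this order (a step that is already met when the one before it is completed fails the run):
1. the lens is set over the thread, its axis within 4 mm of the mount's and its underside less than 15 mm above the flange, the red marks in line within 0.2 rad (z of lens_mid in the frame of seat between 0.0265 and 0.035 m and horizontal distance between lens_mid and seat below 0.004 m and angle between the x axis of lens_mid and the x axis of seat, either way round below 0.2 rad).
2. the lens has dropped a step: its underside is less than 5.5 mm above the flange, square and centred (z of lens_mid in the frame of seat below 0.0255 m and horizontal distance between lens_mid and seat below 0.003 m and angle between lens_mid's own z axis and vertical below 0.08 rad), for 0.1 s.
At the end, for the whole second after the job is handed in: The lens is screwed home on the microscope mount: its underside within 1.7 mm of the flange, its axis within 3 mm of the mount's and within 0.06 rad of upright, at rest and released (z of lens_mid in the frame of seat between 0.018 and 0.0217 m and horizontal distance between lens_mid and seat below 0.003 m and angle between lens_mid's own z axis and vertical below 0.06 rad and linear speed of lens below 0.02 m/s); the robot touches nothing.
It fails at once if lens and mount press on each other with more than 40 N (all contacts added up) (contact force between lens and scope above 40 N).
It fails at once if the beaker is moved more than 20 mm (distance of beaker_mid from where it was at the start of the episode above 0.02 m).
It fails at once if the flux jar is moved more than 20 mm (distance of flux_jar_mid from where it was at the start of the episode above 0.02 m).
It fails at once if the ring clamp is moved more than 20 mm (distance of ring_clamp_mid from where it was at the start of the episode above 0.02 m).
It also fails if it takes over 64 s, if anything falls off the work surface, if the arm or the gripper's body presses on something with over 40 N, if the wrist force passes 120 N, or if a joint passes its speed limit or range.

ROBOT

A 6-joint arm with a two-finger parallel gripper is mounted at the origin on the work surface. World frame = base frame: x ahead of the robot, y to its left, z up, the work surface at z = 0. Lengths are in m, angles in rad, forces in N, time in s.
With the tool pointing down it reaches from about 0.4 to 0.825 m from the base axis. Payload 7 kg.
Tool frame: the origin (TCP) lies at the centre of the arm's flange, where the gripper is bolted on; the fingertips stand 178 mm ahead of it and the grasp point (between the pads) lies arm.tcp_to_grasp ahead of it (arm.tcp_to_grasp is the distance from the TCP to the grasp point, in m); z points along the fingers, y is the direction in which the jaws open and shut (so a half turn about z gives the same grasp; the last joint's range is limited). The gripper opens to 88 mm and grips with 3 to 60 N. Pads are 19 mm wide; open, the fingers measure 130 mm over their backs; the gripper's body (78 mm by 193 mm) begins 47 mm behind the grasp point.
Start: joints at [-1.05, 0.359, 0.012, 0, -1.224, -0.288], TCP at [0.156, -0.657, 0.405] pointing down, gripper open.
Joint ranges: [-3.07, 3.07], [-1.43, 2.12], [-1.02, 1.25], [-3.03, 1.67], [-3.05, -0], [-3.03, 3.03]. Speed limits (rad/s): [2.39, 2.39, 3.01, 3.14, 3.14, 3.14].

INTERFACE

Orientations are given as [roll, pitch, yaw] about the fixed x, y, z axes, in that order (R = Rz(yaw) Ry(pitch) Rx(roll)).
In Python, from station import arm gives the robot as it stands.
- The arm moves only by the tool move_arm, never from a script. Its argument "deltas" is a list of rows, each a list of 6 numbers: the shift along the world's x, y, z in mm, then the turn, a rotation vector about the world's x, y, z in degrees. In form: [[tx, ty, tz, ax, ay, az], ...]. A call has exactly 5 rows; each row shifts and turns the commanded pose from where the row before left it; what a row does not reach is not made up. A row lasts 1/12 s, in which the tool goes at most 41.7 mm and 7.16 degrees, less where a joint would pass 70% of its speed; a pose out of reach is approached as far as the arm can. A call with a gripper value outside its range is refused whole. "claw" is the closure in counts, from 0 (fully open) to 255 (shut), set as the call begins (left out, the last holds). The fingers move at their own pace and stop on an object; "squeeze" is the grip in N (left out, the last holds). Time passes only in rows, so rows that do not move let the fingers close, or fill a call up. It gives the time, the measured TCP pose, the force and the opening at its end, in the units of the state.
- arm.get_state(): the state, without advancing time (a new reading comes with each control period).
- arm.grab_frame(name): name is "side" or "top" or "wrist"; returns the picture (384x512x3 uint8, red, green, blue); there is no depth.
- arm.calibration(name): a dict with "intrinsics" (3x3 intrinsics, pixels), "T" (4x4, takes a point from camera to world coordinates); the wrist camera has in their place "mount" (4x4, takes a point from camera to tool coordinates, whose origin is the TCP and whose axes are the flange's). Camera axes: x right, y up, looking along -z (the intrinsics and any distortion apply to the point x, -y, -z); pixel columns grow to the right and rows downward; lengths in m; the calibration is good to about 2 mm. A picture is of the moment at which its call begins: read the wrist's pose just before it. calibration takes no time and is no camera call.
- arm.job_done(): hands the job in, once; it reports no verdict.
Trained networks look in the newest picture that a camera, given by its name, has taken for a name from the list of things; names that differ only in an ending like _2 or _b are one class to them, and where a whole thing is asked for, a point or a joint stands for the part that bears it (a point fixed in the world has none). Each returns a list of dicts, best first, with "score" (0 to 1); they miss things now and then, are a little off and sometimes report something else, mostly with a low value. They report only what shows in the picture. A call takes as long as a camera call.
- arm.spot_in(thing, camera): "xy" ([column, row] in pixels, amid what is visible of it).
- arm.masks_of(thing, camera): "pixels" (384x512 bool, what is visible of it) and "xy" ([column, row] in pixels, amid what is visible of it).
- arm.spot_point(thing, camera): "xy" ([column, row] in pixels: a listed point, or the origin of a listed thing).
The state is a dict: "t": time; "q": joint angles; "qd": joint speeds; "joint_efforts": joint torques, N m; "eef_pos": TCP position; "ee_rot": TCP orientation; "force": force on the tool from outside, world axes, zero at the start; "moment": the same for the moment, N m; "width": finger opening in m.
Only numpy, scipy, OpenCV 4.12 (cv2) and the standard library are available. Lean on these libraries where they do the work, as an engineer would, in place of code of your own. Each camera call takes 0.05 s, during which the arm holds its last target. There are 200 camera calls.

## Working session

There is one attempt and no reset: what is moved stays moved. The work goes in short steps, Python scripts to look and compute and a tool call to move; the robot and the scene stay as the last step left them, time stands still between calls to the robot, and variables do not carry over. Pictures are saved under pics/ and viewed, about 8 in all and at most 12, crops included, and the job is handed in when it is done.

Besides the shell and the picture viewer there is one more tool, called after "Emit:" as name([rows], argument=value, ...), one row to a line, values as JSON. move_arm: Moves the arm, as the interface text tells. Its arguments: {"type":"object","properties":{"deltas":{"type":"array","items":{"type":"array","items":{"type":"number"}}},"claw":{"type":"number"},"squeeze":{"type":"number"}},"required":["deltas"]}

```bash
mkdir -p pics
cat > h.py <<'E'
import numpy as np, cv2
from station import arm
from scipy.spatial.transform import Rotation as R
def pose():
    s=arm.get_state(); T=np.eye(4); r=np.array(s["ee_rot"])
    T[:3,:3]=R.from_euler('xyz',r).as_matrix() if r.size==3 else r.reshape(3,3)
    T[:3,3]=s["eef_pos"]; return T
def cam(n,tp=None):
    c=arm.calibration(n); K=np.array(c["intrinsics"])
    return K,(np.array(c["T"]) if n!="wrist" else tp@np.array(c["mount"]))
def ray(K,T,uv):
    d=np.array([(uv[0]-K[0,2])/K[0,0],-(uv[1]-K[1,2])/K[1,1],-1]); d=T[:3,:3]@d
    return T[:3,3],d/np.linalg.norm(d)
def onz(K,T,uv,z):
    o,d=ray(K,T,uv); return o+d*(z-o[2])/d[2]
def tri(rs):
    A=sum(np.eye(3)-np.outer(d,d) for o,d in rs); b=sum((np.eye(3)-np.outer(d,d))@o for o,d in rs)
    p=np.linalg.solve(A,b); return p,[round(1e3*np.linalg.norm(np.cross(p-o,d)),1) for o,d in rs]
def proj(K,T,p):
    q=np.linalg.inv(T)@np.append(p,1); return K[0,2]+K[0,0]*q[0]/-q[2],K[1,2]-K[1,1]*q[1]/-q[2]
def save(n,im): cv2.imwrite(f"pics/{n}.png",im[:,:,::-1])
E
python3 - <<'E'
from h import *
np.set_printoptions(precision=4,suppress=True)
s=arm.get_state();print(s, arm.tcp_to_grasp)
print(arm.calibration("side").keys())
ims=[arm.grab_frame(n) for n in("top","side")]
save("a",cv2.resize(np.vstack(ims),(600,900))[:, :] if 0 else np.hstack([cv2.resize(i,(400,300)) for i in ims]))
save("top",ims[0]);save("side",ims[1])
for t in["lens_mid","lens_foot","pad","seat","barrel_tip","scope","beaker_mid","flux_jar_mid","ring_clamp_mid"]:
    rs=[]
    for n in("top","side"):
        r=arm.spot_point(t,n)[:2]; K,T=cam(n)
        print(t,n,[(np.round(x["xy"],1),round(x["score"],2)) for x in r])
        if r: rs.append(ray(K,T,r[0]["xy"]))
    if len(rs)==2: print("   ",tri(rs))
E
```

```text
{'t': 0.0, 'q': array([-1.0499,  0.3594,  0.011 , -0.0003, -1.2241, -0.2881]), 'qd': array([-0.0004, -0.0001, -0.0008, -0.0003, -0.0004,  0.0004]), 'joint_efforts': array([  0.0018, -58.2717,  29.3071,   6.9974,   0.0068,  -0.0001]), 'eef_pos': array([ 0.1557, -0.6566,  0.4037]), 'ee_rot': array([ 3.1399, -0.0002, -2.9089]), 'force': array([ 0.6603, -0.3315, -0.0272]), 'moment': array([-0.0181,  0.0018,  0.02  ]), 'width': 0.0876006664367996} 0.1593
dict_keys(['intrinsics', 'T'])
lens_mid top [(array([199.2, 227.7]), 0.84)]
lens_mid side [(array([232.7, 181.8]), 0.78)]
    (array([0.5126, 0.1475, 0.0222]), [np.float64(0.2), np.float64(0.2)])
lens_foot top [(array([203.3, 227. ]), 0.64)]
lens_foot side [(array([228.8, 186.9]), 0.87)]
    (array([0.5089, 0.1392, 0.0146]), [np.float64(4.8), np.float64(4.8)])
pad top [(array([204.4, 228.6]), 0.89), (array([338.5, 219.2]), 0.75)]
pad side [(array([230.6, 190.1]), 0.8)]
    (array([0.5087, 0.1386, 0.0062]), [np.float64(1.1), np.float64(1.1)])
seat top [(array([347.5, 222.2]), 0.64), (array([200.7, 226.9]), 0.19)]
seat side [(array([219.6, 
[... 373 characters left out ...]
0.75), (array([232.1, 176.6]), 0.43)]
    (array([ 0.5186, -0.1579,  0.006 ]), [np.float64(1.2), np.float64(1.2)])
beaker_mid top [(array([258.7, 103.5]), 0.85)]
beaker_mid side [(array([364.4, 211. ]), 0.61)]
    (array([0.7696, 0.013 , 0.0465]), [np.float64(2.7), np.float64(2.7)])
flux_jar_mid top [(array([273.8, 268. ]), 0.66)]
flux_jar_mid side [(array([178.6, 227.3]), 0.67), (array([216.1, 237.1]), 0.66)]
    (array([ 0.4248, -0.0109,  0.0262]), [np.float64(0.8), np.float64(0.8)])
ring_clamp_mid top [(array([269. , 178.9]), 0.6)]
ring_clamp_mid side [(array([275.9, 232.7]), 0.84), (array([232.6, 177.8]), 0.32)]
    (array([ 0.61  , -0.0054,  0.0094]), [np.float64(5.1), np.float64(5.1)])
```

View pics/top.png

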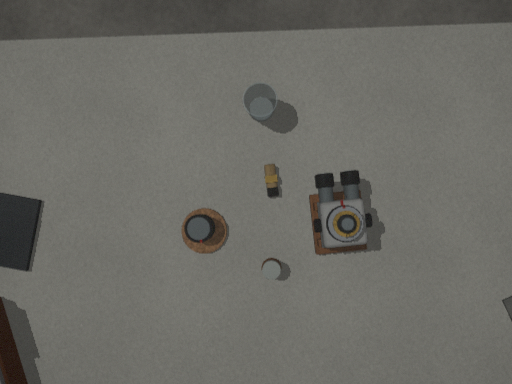

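Run:
```python
from h import *
i=cv2.imread("pics/top.png")
a=cv2.resize(i[175:275,150:250],(400,400),interpolation=2);b=cv2.resize(i[170:270,290:390],(400,400),interpolation=2)
cv2.imwrite("pics/crop.png",np.hstack([a,b]))
K,T=cam("top");print(T,K); print(np.array(arm.calibration("wrist")["mount"]).round(3))
hsv=cv2.cvtColor(i,cv2.COLOR_BGR2HSV);m=(((hsv[...,0]<8)|(hsv[...,0]>172))&(hsv[...,1]>130)&(hsv[...,2]>70)).astype(np.uint8)
n,l,s,c=cv2.connectedComponentsWithStats(m)
for k in range(1,n): print(s[k],c[k])
```

```text
[[-0.02258212  0.99922105 -0.03236277  0.55151968]
 [-0.99922556 -0.02360191 -0.03148371 -0.00982228]
 [-0.03222301  0.03162674  0.99898019  0.96614298]
 [ 0.          0.          0.          1.        ]] [[439.36984814   0.         257.63575983]
 [  0.         439.36984814 194.13040416]
 [  0.           0.           1.        ]]
[[ 0.001  0.97   0.244  0.066]
 [ 1.    -0.001  0.     0.001]
 [ 0.001  0.244 -0.97   0.02 ]
 [ 0.     0.     0.     1.   ]]
[341 200   4   8  13] [342.         203.38461538]
[200 240   2   3   6] [200.5 241. ]
```

View pics/crop.png

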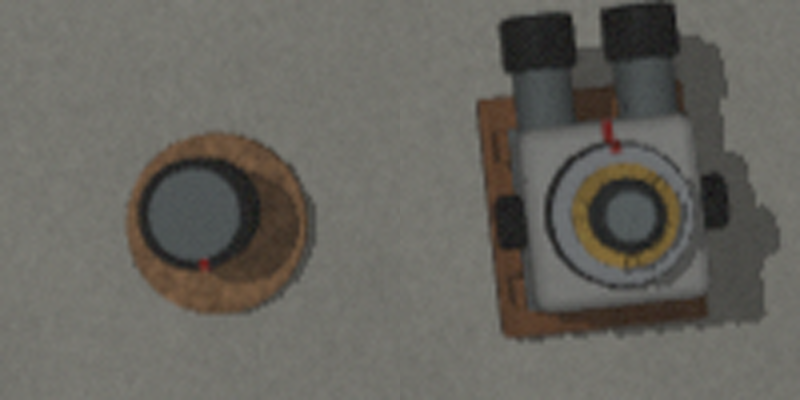

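The top view shows the lens at about (200,228) on its cork pad, with its red mark at (200,241), pointing to world -x. The scope flange is at (347,222), with its mark at (342,203) on the eyepiece side. I'll go above the scope first, take a close look, then go on to the lens.

Emit:
move_arm([
  [18, 25, 0, 0, 0, 5],
  [18, 25, 0, 0, 0, 5],
  [18, 25, 0, 0, 0, 5],
  [18, 25, 0, 0, 0, 5],
  [18, 25, 0, 0, 0, 5],
], claw=0)

```text
t: 1.42
eef_pos: [0.2462, -0.5306, 0.4047]
ee_rot: [-3.141, 0.0, -2.468]
force: [2.1, -0.6, 0.4]
width: 0.088
```

Emit:
move_arm([
  [18, 25, 0, 0, 0, 5],
  [18, 25, 0, 0, 0, 5],
  [18, 25, 0, 0, 0, 5],
  [18, 25, 0, 0, 0, 5],
  [18, 25, 0, 0, 0, 5],
])

```text
t: 1.83
eef_pos: [0.3363, -0.4054, 0.4049]
ee_rot: [-3.141, -0.0, -2.032]
force: [-0.0, 0.0, 0.5]
width: 0.0878
```

Emit:
move_arm([
  [18, 25, 0, 0, 0, 5],
  [18, 25, 0, 0, 0, 5],
  [18, 25, 0, 0, 0, 5],
  [18, 25, 0, 0, 0, 5],
  [18, 25, 0, 0, 0, 5],
])

```text
t: 2.25
eef_pos: [0.4263, -0.2804, 0.405]
ee_rot: [-3.141, -0.0, -1.595]
force: [-0.1, -0.1, -0.3]
width: 0.0879
```

Emit:
move_arm([
  [18, 25, 0, 0, 0, 5],
  [18, 25, 0, 0, 0, 5],
  [18, 25, 0, 0, 0, 5],
  [18, 25, 0, 0, 0, 5],
  [0, 0, 0, 0, 0, 0],
])

```text
t: 2.67
eef_pos: [0.5002, -0.1787, 0.4048]
ee_rot: [-3.14, -0.0, -1.242]
force: [0.1, -1.6, 0.8]
width: 0.0878
```

Run:
```python
from h import *
np.set_printoptions(precision=4,suppress=True)
tp=pose(); im=arm.grab_frame("wrist"); save("w1",im); K,T=cam("wrist",tp)
print(tp, arm.get_state()["q"])
for t,z in[("seat",.115),("barrel_tip",.135),("crest_level",.127),("gap_level",.119),("scope",0)]:
    r=arm.spot_point(t,"wrist")[:2]
    for x in r: print(t,np.round(x["xy"],1),round(x["score"],2),onz(K,T,x["xy"],z))
hsv=cv2.cvtColor(im,cv2.COLOR_RGB2HSV);m=(((hsv[...,0]<8)|(hsv[...,0]>172))&(hsv[...,1]>130)&(hsv[...,2]>70)).astype(np.uint8)
n,l,s,c=cv2.connectedComponentsWithStats(m)
for k in range(1,n):
    if s[k][4]>20: print(s[k],c[k],onz(K,T,c[k],.115))
```

```text
[[ 0.3225 -0.9466  0.0013  0.5002]
 [-0.9466 -0.3225  0.0001 -0.1787]
 [ 0.0003 -0.0013 -1.      0.4048]
 [ 0.      0.      0.      1.    ]] [ 0.024   0.1205 -0.3053 -0.0001 -1.1448  0.3003]
seat [217.5 216. ] 0.6 [ 0.5231 -0.1476  0.115 ]
barrel_tip [220.  228.7] 0.62 [ 0.5181 -0.1452  0.135 ]
crest_level [218.5 220.2] 0.71 [ 0.5212 -0.1486  0.127 ]
gap_level [222.5 217.1] 0.74 [ 0.519  -0.1494  0.119 ]
gap_level [219.7 219.1] 0.28 [ 0.5206 -0.147   0.119 ]
scope [232.5 185.7] 0.64 [ 0.5188 -0.1492  0.    ]
scope [219.9 227.8] 0.25 [ 0.5172 -0.0956  0.    ]
[172 196  11   7  47] [177.     199.0426] [ 0.5587 -0.1507  0.115 ]
```

View pics/w1.png

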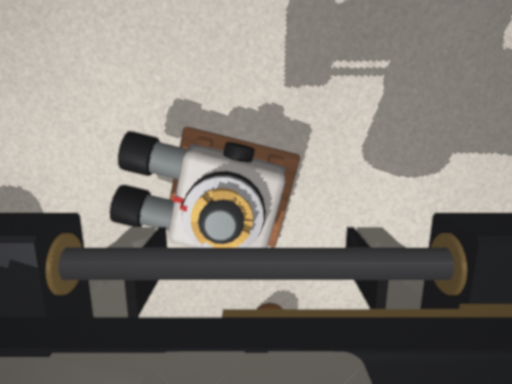

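The wrist view shows the flange at about (217,216) with its mark at (178,199). The gripper bar covers the lower part. I'll shift back for a clean view on the way to the lens.

Emit:
move_arm([
  [0, 12, 0, 0, 0, 5],
  [0, 12, 0, 0, 0, 5],
  [0, 12, 0, 0, 0, 5],
  [0, 12, 0, 0, 0, 5],
  [0, 0, 0, 0, 0, 0],
])

```text
t: 3.38
eef_pos: [0.4972, -0.1335, 0.405]
ee_rot: [-3.141, -0.0, -0.898]
force: [-0.1, -0.0, 0.7]
width: 0.0879
```

```bash
cat >> h.py <<'E'
from scipy.ndimage import map_coordinates
def circfit(views,circs,x0,span=.010,step=.0005):
    """views: (im,K,T); circs: (radius,z); maximise gradient along projected circle normals"""
    a=np.linspace(0,2*np.pi,180,endpoint=False); g=[cv2.GaussianBlur(cv2.cvtColor(v[0],cv2.COLOR_RGB2GRAY).astype(float),(0,0),.8) for v in views]
    best=[]
    for dx in np.arange(-span,span+1e-9,step):
        for dy in np.arange(-span,span+1e-9,step):
            sc=0
            for (im,K,T),gi in zip(views,g):
                for r,z in circs:
                    v=[]
                    for rr in(r-.0015,r+.0015):
                        P=np.c_[x0[0]+dx+rr*np.cos(a),x0[1]+dy+rr*np.sin(a),np.full(180,z)]
                        q=(P-T[:3,3])@T[:3,:3]; u=K[0,2]-K[0,0]*q[:,0]/q[:,2]; w=K[1,2]+K[1,1]*q[:,1]/q[:,2]
                        v.append(map_coordinates(gi,[w,u],order=1,mode='nearest'))
                    sc+=np.mean(np.minimum(abs(v[0]-v[1]),40))
            best.append((sc,x0[0]+dx,x0[1]+dy))
    best.sort(reverse=True); return [tuple(np.round(b,4)) for b in best[:3]]
def reds(im,K,T,z,mn=5):
    hsv=cv2.cvtColor(im,cv2.COLOR_RGB2HSV);m=(((hsv[...,0]<8)|(hsv[...,0]>172))&(hsv[...,1]>130)&(hsv[...,2]>60)).astype(np.uint8)
    n,l,s,c=cv2.connectedComponentsWithStats(m)
    return [(s[k][4],c[k].round(1),onz(K,T,c[k],z).round(4)) for k in range(1,n) if s[k][4]>=mn]
E
python3 - <<'E'
from h import *
np.set_printoptions(precision=4,suppress=True)
tp=pose(); im=arm.grab_frame("wrist"); save("w2",im); K,T=cam("wrist",tp)
print(tp[:3,3])
for t,z in[("seat",.115),("barrel_tip",.135),("crest_level",.127),("gap_level",.119),("scope",0)]:
    r=arm.spot_point(t,"wrist")[:1]
    for x in r: print(t,np.round(x["xy"],1),round(x["score"],2),onz(K,T,x["xy"],z))
print(reds(im,K,T,.115,20))
top=cv2.imread("pics/top.png")[:,:,::-1].copy(); vt=(top,*cam("top")); vw=(im,K,T)
C=[(.034,.115),(.025,.127),(.013,.135)]
for nm,v in(("top",vt),("w",vw)):
    print(nm,circfit([v],C,(.521,-.150)),[circfit([v],[c],(.521,-.150))[0] for c in C])
for z in(.046,.048,.050): print("lens",z,circfit([vt],[(.03,z)],(.51,.147)))
print(reds(*vt,.048), onz(*vt[1:],(347,222),.115))
E
```

```text
[ 0.4972 -0.1335  0.405 ]
seat [242.3 157.7] 0.84 [ 0.5223 -0.147   0.115 ]
barrel_tip [245.  161.9] 0.88 [ 0.5199 -0.1485  0.135 ]
crest_level [244.4 163.3] 0.83 [ 0.519  -0.1463  0.127 ]
gap_level [247.4 161.2] 0.98 [ 0.5177 -0.1479  0.119 ]
scope [248.9 143.9] 0.94 [ 0.5197 -0.1485  0.    ]
[(np.int32(83), array([206.1, 129.9]), array([ 0.5576, -0.1466,  0.115 ]))]
top [(np.float64(43.217), np.float64(0.5165), np.float64(-0.145)), (np.float64(43.1673), np.float64(0.5165), np.float64(-0.1445)), (np.float64(43.1159), np.float64(0.516), np.float64(-0.145))] [(np.float64(18.6718), np.float64(0.5205), np.float64(-0.1515)), (np.float64(16.954), np.float64(0.5295), np.float64(-0.1405)), (np.float64(19.8473), np.float64(0.5195), np.float64(-0.15))]
w [(np.float64(78.7325), np.float64(0.5195), np.float64(-0.1475)), (np.float64(78.0399), np.float64(0.5195), np.float64(-0.148)), (np.float64(77.9629), np.float64(0.52), np.float64(-0.148))] [(np.float64(26.0925), np.float64(0.5195), np.float64(-0.1465)), (np.float64(30.5286), np.float64(0.514), np.float64(-0.158)), (np.float64(40.0), np.float64(0.5195), np.float64(-0.148))]
lens 0.046 [(np.float64(16.1868), np.float64(0.513), np.float64(0.1455)), (np.float64(16.1732), np.float64(0.513), np.float64(0.146)), (np.float64(16.1047), np.float64(0.5135), np.float64(0.1455))]
lens 0.048 [(np.float64(16.258), np.float64(0.513), np.float64(0.1455)), (np.float64(16.2553), np.float64(0.5135), np.float64(0.145)), (np.float64(16.2355), np.float64(0.5135), np.float64(0.1455))]
lens 0.05 [(np.float64(16.3891), np.float64(0.5135), np.float64(0.1445)), (np.float64(16.385), np.float64(0.5135), np.float64(0.145)), (np.float64(16.2979), np.float64(0.513), np.float64(0.145))]
[(np.int32(13), array([342. , 203.4]), array([ 0.5579, -0.1558,  0.048 ])), (np.int32(6), array([200.5, 241. ]), array([0.4859, 0.141 , 0.048 ]))] [ 0.5214 -0.1536  0.115 ]
```

Run:
```python
from h import *
i=cv2.imread("pics/w2.png"); cv2.imwrite("pics/w2c.png",cv2.resize(i[80:230,150:330],(720,600),interpolation=cv2.INTER_CUBIC))
im=i[:,:,::-1]
hsv=cv2.cvtColor(i,cv2.COLOR_BGR2HSV);m=(((hsv[...,0]<8)|(hsv[...,0]>172))&(hsv[...,1]>130)&(hsv[...,2]>60))
ys,xs=np.nonzero(m)
for y in range(ys.min(),ys.max()+1):
    k=xs[ys==y]
    if len(k): print(y,k.min(),k.max(),end='; ')
```

```text
123 201 202; 124 200 203; 125 199 204; 126 199 205; 127 198 207; 128 200 208; 129 203 209; 130 205 210; 131 206 210; 132 208 210; 133 208 210; 134 209 212; 135 209 213; 136 209 213; 137 209 213; 138 211 212;
```

View pics/w2c.png

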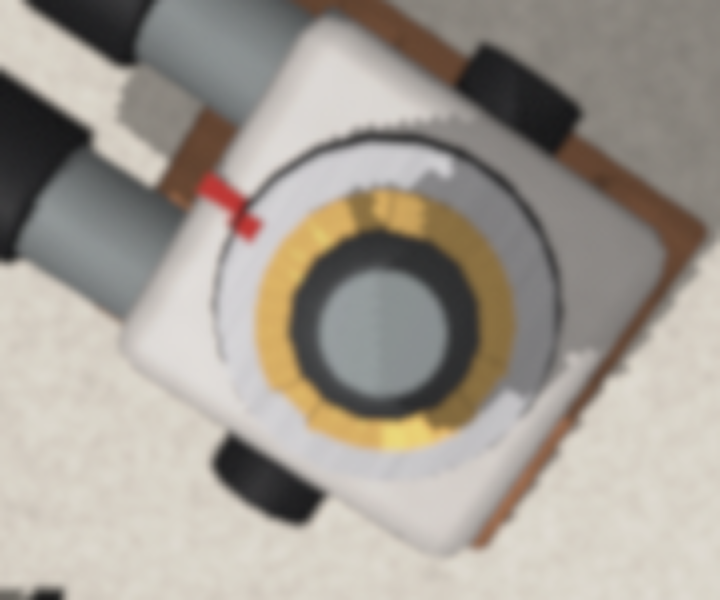

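The crop shows the mark in two pieces: one on the flange near pixel (211,135), one lower on the head near (204,127). I'll get the angle from the flange piece and move over to the lens.

Run:
```python
from h import *
from math import *
tp=pose();K,T=cam("wrist",tp); c=np.array([.5195,-.1475])
f=lambda u,v:(150+u/4,80+v/4)
for p,z in((f(248,223),.115),(f(258,232),.115),(f(215,190),.105),(f(205,180),.105)):
    q=onz(K,T,p,z)[:2]-c; print(q, degrees(atan2(q[1],q[0])))
def seg(a,b,z):
    d=onz(K,T,f(*b),z)-onz(K,T,f(*a),z); return degrees(atan2(d[1],d[0]))
print("head edges",seg((590,370),(480,530),.09),seg((300,50),(150,290),.1),seg((350,20),(650,210),.1),seg((160,370),(420,540),.1))
print("mark bar",seg((258,232),(238,212),.115))
```

```text
[0.03184473 0.00019332] 0.34782993534547313
[0.02928088 0.00038218] 0.7477862864436482
[0.0414708  0.00039746] 0.549115469880686
[4.42073506e-02 4.59957760e-05] 0.059613680821294104
head edges 95.28818998210585 94.2772340174903 -173.10643999494116 -176.15548435788168
mark bar -7.313476952944659
```

Emit:
move_arm([
  [2, 40, -10, 0, 0, 4],
  [2, 40, -10, 0, 0, 4],
  [2, 40, -10, 0, 0, 4],
  [2, 40, -10, 0, 0, 4],
  [2, 40, -10, 0, 0, 4],
])

```text
t: 4.1
eef_pos: [0.5075, 0.0674, 0.3544]
ee_rot: [-3.141, -0.0, -0.551]
force: [1.5, -0.4, 0.3]
width: 0.0875
```

Emit:
move_arm([
  [2, 25, -10, 0, 0, 1],
  [0, 25, -10, 0, 0, 0],
  [0, 0, 0, 0, 0, 0],
  [0, 0, 0, 0, 0, 0],
  [0, 0, 0, 0, 0, 0],
])

```text
t: 4.52
eef_pos: [0.5098, 0.1159, 0.3346]
ee_rot: [3.141, 0.0, -0.536]
force: [0.2, -0.4, 0.2]
width: 0.0875
```

Run:
```python
from h import *
np.set_printoptions(precision=4,suppress=True)
tp=pose(); im=arm.grab_frame("wrist"); save("w3",im); K,T=cam("wrist",tp); np.save("tp3.npy",tp)
print(tp[:3,3],arm.get_state()["ee_rot"],arm.get_state()["q"])
for t,z in[("lens_mid",.028),("lens_foot",.008),("pad",0)]:
    for x in arm.spot_point(t,"wrist")[:1]: print(t,np.round(x["xy"],1),round(x["score"],2),onz(K,T,x["xy"],z))
print(reds(im,K,T,.048,5))
for z in(.04,.044,.048,.052): print(z,circfit([(im,K,T)],[(.03,z)],(.513,.147))[0])
```

```text
[0.5098 0.1159 0.3346] [-3.1416 -0.0002 -0.5362] [ 0.5986  0.1679 -0.4201  0.0001 -0.9828  0.4359]
lens_mid [221.9 200.4] 0.8 [0.5137 0.1484 0.028 ]
[(np.int32(52), array([242.1, 231.9]), array([0.486 , 0.1439, 0.048 ]))]
0.04 (np.float64(35.4155), np.float64(0.5155), np.float64(0.1455))
0.044 (np.float64(34.7429), np.float64(0.516), np.float64(0.145))
0.048 (np.float64(33.7552), np.float64(0.5165), np.float64(0.1445))
0.052 (np.float64(33.0812), np.float64(0.515), np.float64(0.1465))
```

View pics/w3.png

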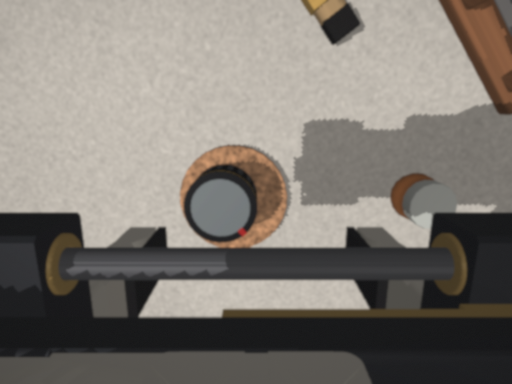

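The view shows the lens top centred near (221,204), its red mark at (242,232) and the clamp, jar and scope well clear. I'll fit the glass disc for its centre.

Run:
```python
from h import *
from math import *
np.set_printoptions(precision=4,suppress=True)
tp=np.load("tp3.npy"); im=cv2.imread("pics/w3.png"); K,T=cam("wrist",tp)
g=cv2.cvtColor(im,cv2.COLOR_BGR2GRAY); hsv=cv2.cvtColor(im,cv2.COLOR_BGR2HSV)
print(im[205,215],im[205,187:195].tolist())
m=((g>75)&(hsv[...,0]>80)&(hsv[...,0]<120)).astype(np.uint8)
m=(np.abs(im.astype(int)-im[205,215].astype(int)).max(2)<30).astype(np.uint8)
n,l,s,c=cv2.connectedComponentsWithStats(m); k=l[205,215]; print(s[k],c[k])
ct=max(cv2.findContours((l==k).astype(np.uint8),0,1)[0],key=len); e=cv2.fitEllipse(ct); print(e)
for z in(.044,.048,.052):
    p=onz(K,T,e[0],z); q=onz(K,T,(242.1,231.9),z)-p; print(z,p,degrees(atan2(q[1],q[0])),np.hypot(*q[:2]))
    a=onz(K,T,(e[0][0]-e[1][0]/2,e[0][1]),z);print("glass r",np.linalg.norm(a-p))
# top view check of mark angle
K,T=cam("top");t=cv2.imread("pics/top.png")
print(onz(K,T,(199,228.3),.048))
```

```text
[126 125 120] [[41, 39, 39], [43, 42, 41], [56, 56, 54], [84, 83, 80], [110, 109, 104], [124, 123, 117], [128, 127, 121], [128, 128, 122]]
[ 191  179   59   57 2625] [219.8373 207.1909]
((219.8427734375, 207.18701171875), (55.55213165283203, 58.3372802734375), 106.3949203491211)
0.044 [0.5126 0.1493 0.044 ] -170.63092854842589 0.028166729863188165
glass r 0.022865438655778888
0.048 [0.5133 0.1483 0.048 ] -170.63092854842586 0.027751134258341963
glass r 0.022528062756823595
0.052 [0.5141 0.1474 0.052 ] -170.63092854842586 0.027335538653495757
glass r 0.02219068685786841
[0.5125 0.1436 0.048 ]
```

Emit:
move_arm([
  [2, 16, -10, 0, 0, 0],
  [1.5, 16, -20, 0, 0, 0],
  [0, 0, -30, 0, 0, 0],
  [0, 0, -30, 0, 0, 0],
  [0, 0, -20, 0, 0, 0],
])

```text
t: 5.13
eef_pos: [0.5126, 0.148, 0.2223]
ee_rot: [3.14, 0.001, -0.536]
force: [-1.4, 0.3, -0.4]
width: 0.0877
```

Emit:
move_arm([
  [0, 0, -15, 0, 0, 0],
  [0, 0, -10, 0, 0, 0],
  [0, 0, -4, 0, 0, 0],
  [0, 0, 0, 0, 0, 0],
  [0, 0, 0, 0, 0, 0],
])

```text
t: 5.55
eef_pos: [0.5136, 0.1484, 0.1962]
ee_rot: [-3.141, -0.0, -0.535]
force: [-0.6, -0.1, 0.8]
width: 0.0878
```

Emit:
move_arm([
  [0, 0, 0, 0, 0, 0],
  [0, 0, 0, 0, 0, 0],
  [0, 0, 0, 0, 0, 0],
  [0, 0, 0, 0, 0, 0],
  [0, 0, 0, 0, 0, 0],
], claw=255, squeeze=20)

```text
t: 5.97
eef_pos: [0.5132, 0.1482, 0.1961]
ee_rot: [-3.141, -0.0, -0.535]
force: [-0.3, -0.9, 4.7]
width: 0.0599
```

Emit:
move_arm([
  [0, 0, 0, 0, 0, 0],
  [0, 0, 0, 0, 0, 0],
  [0, 0, 0, 0, 0, 0],
  [0, 0, 0, 0, 0, 0],
  [0, 0, 0, 0, 0, 0],
])

```text
t: 6.38
eef_pos: [0.5132, 0.1482, 0.196]
ee_rot: [-3.141, -0.0, -0.535]
force: [-2.0, -0.5, 6.1]
width: 0.0598
```

Emit:
move_arm([
  [0, 0, 5, 0, 0, 0],
  [0, 0, 20, 0, 0, 0],
  [0, 0, 35, 0, 0, 0],
  [0, 0, 35, 0, 0, -3],
  [0, 0, 35, 0, 0, -6],
])

```text
t: 6.8
eef_pos: [0.5128, 0.148, 0.3268]
ee_rot: [3.14, 0.001, -0.694]
force: [1.3, 0.9, -2.8]
width: 0.0598
```

Emit:
move_arm([
  [0, -10, 15, 0, 0, -6.5],
  [0, -12, 5, 0, 0, -6.5],
  [0, -12, 0, 0, 0, -6.5],
  [0, -12, 0, 0, 0, -6.5],
  [0, -12, 0, 0, 0, -6.5],
])

```text
t: 7.22
eef_pos: [0.5128, 0.0896, 0.3457]
ee_rot: [3.141, 0.0, -1.265]
force: [-0.1, -0.5, -2.2]
width: 0.0601
```

Emit:
move_arm([
  [0, -12, 0, 0, 0, -6.5],
  [0, -12, 0, 0, 0, -6.5],
  [0, -12, 0, 0, 0, -6.5],
  [0, -12, 0, 0, 0, -6.5],
  [0, -12, 0, 0, 0, -6.5],
])

```text
t: 7.63
eef_pos: [0.5128, 0.0296, 0.3455]
ee_rot: [3.141, -0.0, -1.832]
force: [0.5, -0.1, -1.3]
width: 0.0598
```

Emit:
move_arm([
  [0, -12, 0, 0, 0, -6.5],
  [0, -12, 0, 0, 0, -6.5],
  [0, -12, 0, 0, 0, -6.5],
  [0, -12, 0, 0, 0, -6.5],
  [0, -12, 0, 0, 0, -6.5],
])

```text
t: 8.05
eef_pos: [0.5128, -0.0304, 0.3454]
ee_rot: [3.141, -0.0, -2.4]
force: [-0.1, 1.0, -1.2]
width: 0.0598
```

Emit:
move_arm([
  [1, -12, 0, 0, 0, -6.5],
  [1, -12, 0, 0, 0, -6.5],
  [1, -12, 0, 0, 0, -6.5],
  [1, -12, 0, 0, 0, -6.5],
  [1, -12, 0, 0, 0, -6.5],
])

```text
t: 8.47
eef_pos: [0.5179, -0.0904, 0.3454]
ee_rot: [3.141, -0.001, -2.967]
force: [-0.6, -0.9, -2.0]
width: 0.06
```

Emit:
move_arm([
  [1, -12, 0, 0, 0, -6.5],
  [0, -12, 0, 0, 0, -6.5],
  [0, -12, 0, 0, 0, -6.5],
  [0, -10, 0, 0, 0, -6.5],
  [0, -2, 0, 0, 0, 0],
])

```text
t: 8.88
eef_pos: [0.5188, -0.1388, 0.3453]
ee_rot: [-3.141, -0.001, 2.862]
force: [-0.0, 1.0, -2.1]
width: 0.0602
```

Run:
```python
from h import *
np.set_printoptions(precision=4,suppress=True)
tp=pose(); im=arm.grab_frame("wrist"); side=arm.grab_frame("side"); K,T=cam("wrist",tp); np.save("tp4.npy",tp); save("w4",im);save("s4",side)
s=arm.get_state();print(s["eef_pos"],s["ee_rot"],s["q"],s["force"],s["moment"],s["width"])
save("c4",np.hstack([cv2.resize(im,(400,300)),cv2.resize(side,None,fx=1,fy=1)[100:350,80:413].copy()]) if 0 else np.hstack([cv2.resize(im,(400,300)),cv2.resize(side[120:345,100:400],(400,300))]))
print(reds(im,K,T,.19,5))
```

```text
[ 0.5189 -0.1381  0.3454] [ 3.1415 -0.0006  2.8704] [ 0.1051  0.1809 -0.3763 -0.0003 -1.0141 -1.9469] [ 0.2071 -0.0562 -2.2896] [ 0.0207  0.0261 -0.0248] 0.05984828616348125
[]
```

View pics/c4.png

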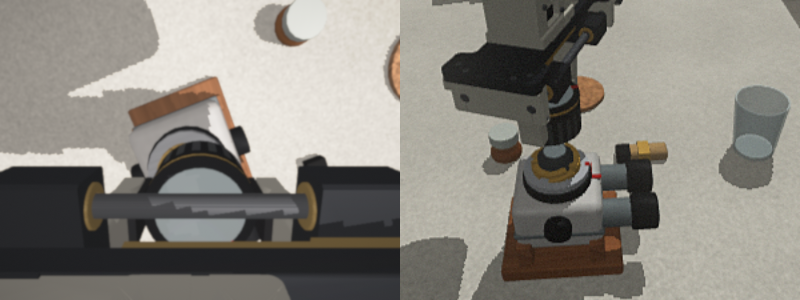

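Left: the lens is held upright, its lower rim just over the mount. Right (side view): the lens stands just above the barrel, needing about 10 mm toward -y. The remaining turn is about -19.7°.

Emit:
move_arm([
  [0.6, -3, 0, 0, 0, -5],
  [0, -4, 0, 0, 0, -5],
  [0, -3, 0, 0, 0, -5],
  [0, 0, 0, 0, 0, -4.7],
  [0, 0, 0, 0, 0, 0],
])

```text
t: 9.4
eef_pos: [0.5197, -0.1473, 0.3456]
ee_rot: [3.142, -0.0, 2.524]
force: [-0.7, -0.5, -2.1]
width: 0.0599
```

Run:
```python
from h import *
np.set_printoptions(precision=4,suppress=True)
tp=pose(); side=arm.grab_frame("side"); save("s5",side)
K,T=cam("side"); print("cam",T[:3,3],T[:3,2])
s=arm.get_state();print(s["eef_pos"],s["ee_rot"])
g=s["eef_pos"].copy()
for p,n in(((g[0],g[1],g[2]-.167),"lens mid exp"),((.5195,-.148,.135),"tip exp"),((.5195,-.148,.115),"seat exp")): print(n,np.round(proj(K,T,p),1))
for t in("lens_mid","lens_foot","barrel_tip","seat","gap_level","crest_level"):
    print(t,[(x["xy"],round(x["score"],2)) for x in arm.spot_point(t,"side")[:2]])
print(reds(side,K,T,.115,2))
cx,cy=map(int,proj(K,T,(.5195,-.148,.14)))
save("s5c",cv2.resize(side[cy-75:cy+75,cx-75:cx+75],(600,600),interpolation=2)); print(cx,cy)
```

```text
cam [ 0.5916 -0.5182  0.4593] [ 0.0307 -0.8168  0.576 ]
[ 0.5197 -0.1473  0.3456] [ 3.1416 -0.0003  2.5286]
lens mid exp [212.8 206. ]
tip exp [215.4 232.1]
seat exp [216.7 243. ]
lens_mid [([210.9, 205.5], 0.76), ([223.6, 298.8], 0.46)]
lens_foot [([212.5, 219.2], 0.64)]
barrel_tip [([216.2, 234.9], 0.85), ([212.8, 235.9], 0.54)]
seat [([218.8, 244.1], 0.61), ([278.0, 234.4], 0.19)]
gap_level [([219.8, 241.5], 0.8)]
crest_level [([212.8, 234.8], 0.8)]
[(np.int32(2), array([148. , 111.5]), array([0.2949, 0.3213, 0.115 ])), (np.int32(15), array([232., 192.]), array([ 0.5306, -0.0247,  0.115 ])), (np.int32(4), array([235. , 197.5]), array([ 0.5367, -0.0403,  0.115 ])), (np.int32(3), array([236., 213.]), array([ 0.5414, -0.0809,  0.115 ])), (np.int32(6), array([240. , 242.5]), array([ 0.5518, -0.1468,  0.115 ])), (np.int32(4), array([243. , 246.5]), array([ 0.5564, -0.1548,  0.115 ])), (np.int32(18), array([247.1, 251.8]), array([ 0.5625, -0.165 ,  0.115 ]))]
215 229
```

View pics/s5c.png

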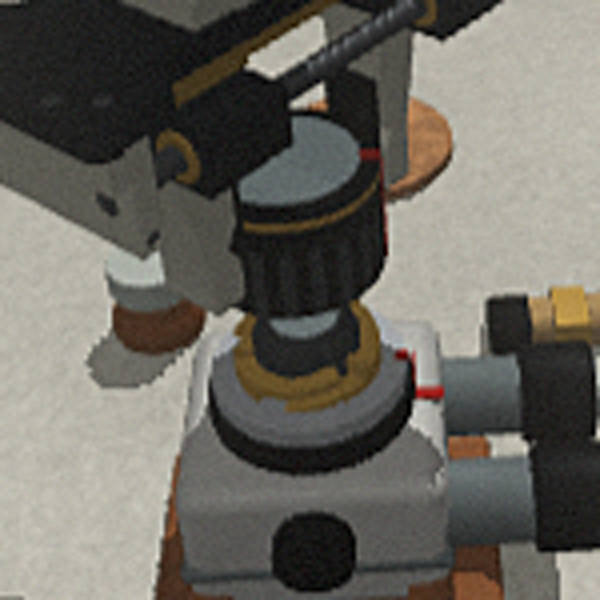

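Run:
```python
from h import *
from math import *
np.set_printoptions(precision=4,suppress=True)
K,T=cam("side"); side=cv2.imread("pics/s5.png")[:,:,::-1].copy(); g=np.array([.5197,-.1473,.3456])
def edge(c,r,z):
    a=np.linspace(0,2*pi,720);u=np.array([proj(K,T,(c[0]+r*cos(t),c[1]+r*sin(t),z)) for t in a]);return u[:,0].min().round(1),u[:,0].max().round(1),u[:,1].min().round(1),u[:,1].max().round(1)
print("lens edges top/mid/bot",[edge(g,.03,g[2]-.167+d) for d in(.02,0,-.02)])
print("flange",edge((.5195,-.148),.034,.115),"thread top",edge((.5195,-.148),.025,.127),"tip",edge((.5195,-.148),.013,.135))
print(circfit([(side,K,T)],[(.034,.115)],(.5195,-.148),step=.001),circfit([(side,K,T)],[(.034,.115),(.013,.135)],(.5195,-.148),step=.001))
for z in(.194,.1965,.1986): 
    q=onz(K,T,(232,192),z); q2=onz(K,T,(140+370/4,154+155/4),z); print(z,q,q2,degrees(atan2(*(q2-g)[1::-1])))
# predicted pixel of top-rim mark vs yaw
for yw in(-5,0,5,10): print(yw,[np.round(proj(K,T,(g[0]+r*cos(radians(yw)),g[1]+r*sin(radians(yw)),z)),1) for r,z in((.0275,.1986),(.03,.1986),(.03,.180))], "flange",np.round(proj(K,T,(.5195+.032*cos(radians(yw)),-.148+.032*sin(radians(yw)),.115)),1))
hsv=cv2.cvtColor(side,cv2.COLOR_RGB2HSV);m=(((hsv[...,0]<8)|(hsv[...,0]>172))&(hsv[...,1]>110)&(hsv[...,2]>50));ys,xs=np.nonzero(m[185:256,225:255]);print(sorted(zip(ys+185,xs+225)).__repr__().replace('np.int64',''))
```

```text
lens edges top/mid/bot [(np.float64(187.2), np.float64(235.3), np.float64(180.2), np.float64(207.8)), (np.float64(189.2), np.float64(236.2), np.float64(192.6), np.float64(220.9)), (np.float64(191.1), np.float64(236.9), np.float64(204.5), np.float64(233.3))]
flange (np.float64(191.9), np.float64(241.2), np.float64(227.0), np.float64(260.9)) thread top (np.float64(197.5), np.float64(234.3), np.float64(224.7), np.float64(249.3)) tip (np.float64(205.8), np.float64(225.1), np.float64(225.8), np.float64(238.6))
[(np.float64(29.3548), np.float64(0.5215), np.float64(-0.156)), (np.float64(28.5938), np.float64(0.5215), np.float64(-0.157)), (np.float64(27.7299), np.float64(0.5205), np.float64(-0.156))] [(np.float64(38.4585), np.float64(0.5215), np.float64(-0.156)), (np.float64(38.3921), np.float64(0.5215), np.float64(-0.157)), (np.float64(36.6363), np.float64(0.5205), np.float64(-0.157))]
0.194 [ 0.5446 -0.1379  0.194 ] [ 0.5453 -0.1396  0.194 ] 16.767627745162955
0.1965 [ 0.545  -0.1415  0.1965] [ 0.5458 -0.1431  0.1965] 9.060007580634856
0.1986 [ 0.5454 -0.1445  0.1986] [ 0.5461 -0.1461  0.19
[... 705 characters left out ...]
97), (235)), ((198), (235)), ((199), (235)), ((200), (235)), ((201), (235)), ((202), (235)), ((210), (236)), ((212), (236)), ((213), (236)), ((214), (236)), ((242), (239)), ((242), (240)), ((242), (241)), ((243), (239)), ((243), (240)), ((243), (241)), ((243), (243)), ((244), (243)), ((245), (243)), ((246), (243)), ((247), (243)), ((248), (243)), ((249), (243)), ((251), (244)), ((251), (245)), ((251), (246)), ((251), (247)), ((251), (248)), ((251), (249)), ((251), (250)), ((252), (244)), ((252), (245)), ((252), (246)), ((252), (247)), ((252), (248)), ((252), (249)), ((252), (250)), ((253), (244)), ((253), (245)), ((253), (246)), ((253), (247)), ((253), (248)), ((253), (249)), ((253), (250))]
```

The side view shows the two red marks lined up to within about 3°, at (232,192) and (240,242). The mount sits about 1 mm to +x and 1–2 mm to -y of the lens. I'll correct that and lower.

Emit:
move_arm([
  [0.8, -1.7, -3, 0, 0, 0],
  [0, 0, -6, 0, 0, 0],
  [0, 0, -6, 0, 0, 0],
  [0, 0, -4, 0, 0, 0],
  [0, 0, -3, 0, 0, 0],
])

```text
t: 10.17
eef_pos: [0.5204, -0.1495, 0.3226]
ee_rot: [-3.141, -0.001, 2.524]
force: [-0.4, 0.0, -1.4]
width: 0.0598
```

Emit:
move_arm([
  [0, 0, -1, 0, 0, 0],
  [0, 0, -1, 0, 0, 0],
  [0, 0, -1, 0, 0, 0],
  [0, 0, -1, 0, 0, 0],
  [0, 0, 0, 0, 0, 0],
])

```text
t: 10.58
eef_pos: [0.5206, -0.1495, 0.3196]
ee_rot: [3.142, -0.0, 2.524]
force: [0.1, 0.9, -2.2]
width: 0.0597
```

Emit:
move_arm([
  [0, 0, -0.7, 0, 0, 0],
  [0, 0, -0.7, 0, 0, 0],
  [0, 0, -0.7, 0, 0, 0],
  [0, 0, -0.7, 0, 0, 0],
  [0, 0, 0, 0, 0, 0],
])

```text
t: 11.0
eef_pos: [0.5206, -0.1495, 0.3167]
ee_rot: [-3.142, -0.0, 2.524]
force: [0.7, -0.2, -2.3]
width: 0.06
```

Emit:
move_arm([
  [0, 0, -0.5, 0, 0, 0],
  [0, 0, -0.5, 0, 0, 0],
  [0, 0, 0, 0, 0, 0],
  [0, 0, 0, 0, 0, 0],
  [0, 0, 0, 0, 0, 0],
])

```text
t: 11.42
eef_pos: [0.5206, -0.1495, 0.3159]
ee_rot: [3.142, 0.0, 2.524]
force: [-0.4, 0.3, -1.5]
width: 0.0599
```

Still no contact (underside about 0.128), so I'll go on gently.

Emit:
move_arm([
  [0, 0, -0.5, 0, 0, 0],
  [0, 0, -0.5, 0, 0, 0],
  [0, 0, 0, 0, 0, 0],
  [0, 0, 0, 0, 0, 0],
  [0, 0, 0, 0, 0, 0],
])

```text
t: 11.83
eef_pos: [0.5206, -0.1495, 0.3149]
ee_rot: [-3.142, -0.0, 2.524]
force: [0.3, -0.7, -1.9]
width: 0.0596
```

Emit:
move_arm([
  [0, 0, -0.5, 0, 0, 0],
  [0, 0, -0.5, 0, 0, 0],
  [0, 0, 0, 0, 0, 0],
  [0, 0, 0, 0, 0, 0],
  [0, 0, 0, 0, 0, 0],
])

```text
t: 12.25
eef_pos: [0.5206, -0.1495, 0.3139]
ee_rot: [-3.142, -0.0, 2.524]
force: [-0.6, 0.3, -1.4]
width: 0.06
```

Emit:
move_arm([
  [0, 0, -0.5, 0, 0, 0],
  [0, 0, -0.5, 0, 0, 0],
  [0, 0, 0, 0, 0, 0],
  [0, 0, 0, 0, 0, 0],
  [0, 0, 0, 0, 0, 0],
])

```text
t: 12.67
eef_pos: [0.5206, -0.1495, 0.313]
ee_rot: [3.141, 0.0, 2.524]
force: [-0.2, 0.8, -0.5]
width: 0.0595
```

Emit:
move_arm([
  [0, 0, -0.5, 0, 0, 0],
  [0, 0, -0.5, 0, 0, 0],
  [0, 0, 0, 0, 0, 0],
  [0, 0, 0, 0, 0, 0],
  [0, 0, 0, 0, 0, 0],
])

```text
t: 13.08
eef_pos: [0.5207, -0.1495, 0.3127]
ee_rot: [3.141, 0.001, 2.525]
force: [-2.2, 2.0, 6.4]
width: 0.0601
```

Contact at TCP z 0.3128, so the underside is about 9.8 mm above the flange. I'll ease off the lateral and axial load, then start turning back.

Emit:
move_arm([
  [-0.3, 0.2, 0.2, 0, 0, 0],
  [0, 0, 0, 0, 0, 1],
  [0, 0, 0, 0, 0, 1],
  [0, 0, 0, 0, 0, 1],
  [0, 0, 0, 0, 0, 0],
])

```text
t: 13.5
eef_pos: [0.5208, -0.1495, 0.3129]
ee_rot: [3.141, 0.002, 2.579]
force: [-0.8, -0.8, 6.8]
width: 0.0597
```

Run:
```python
from station import arm
import numpy as np
s=arm.get_state();print(s["eef_pos"].round(4),s["ee_rot"].round(4),s["force"].round(2),s["moment"].round(3))
```

```text
[ 0.5208 -0.1495  0.3129] [3.1411e+00 1.7000e-03 2.5792e+00] [-0.76 -0.77  6.75] [-0.258  0.336 -0.074]
```

Emit:
move_arm([
  [0, 0, 0.1, 0, 0, 1.2],
  [0, 0, 0, 0, 0, 1.2],
  [0, 0, 0.1, 0, 0, 1.2],
  [0, 0, 0, 0, 0, 1.2],
  [0, 0, 0.1, 0, 0, 1.2],
])

```text
t: 13.92
eef_pos: [0.5209, -0.1494, 0.3134]
ee_rot: [3.141, 0.002, 2.684]
force: [-0.3, -1.1, 8.1]
width: 0.0596
```

Emit:
move_arm([
  [0, 0, 0.1, 0, 0, 1.2],
  [0, 0, 0, 0, 0, 1.2],
  [0, 0, 0.1, 0, 0, 1.2],
  [0, 0, 0, 0, 0, 1.2],
  [0, 0, 0.1, 0, 0, 1.2],
])

```text
t: 14.33
eef_pos: [0.521, -0.1494, 0.3138]
ee_rot: [3.141, 0.002, 2.788]
force: [-1.2, 0.1, 8.4]
width: 0.0597
```

Emit:
move_arm([
  [0, 0, 0.2, 0, 0, 1.2],
  [0, 0, 0.1, 0, 0, 1.2],
  [0, 0, 0.1, 0, 0, 1.2],
  [0, 0, 0.1, 0, 0, 1.2],
  [0, 0, 0.1, 0, 0, 1.2],
])

```text
t: 14.75
eef_pos: [0.521, -0.1494, 0.3144]
ee_rot: [3.141, 0.003, 2.893]
force: [0.2, -0.1, 7.6]
width: 0.06
```

Emit:
move_arm([
  [0, 0, 0.1, 0, 0, 1.2],
  [0, 0, 0.1, 0, 0, 1.2],
  [0, 0, 0.1, 0, 0, 1.2],
  [0, 0, 0.1, 0, 0, 1.2],
  [0, 0, 0, 0, 0, 1.2],
])

```text
t: 15.17
eef_pos: [0.5205, -0.1493, 0.3138]
ee_rot: [-3.141, 0.001, 2.998]
force: [1.0, 0.3, 1.4]
width: 0.0599
```

The force fell away at +27°, so the lens has reached a gap. I'll follow it down.

Emit:
move_arm([
  [0, 0, -0.5, 0, 0, 1],
  [0, 0, -0.5, 0, 0, 1],
  [0, 0, -0.5, 0, 0, 1],
  [0, 0, -0.5, 0, 0, 0],
  [0, 0, 0, 0, 0, 0],
])

```text
t: 15.58
eef_pos: [0.5203, -0.1492, 0.3113]
ee_rot: [3.141, -0.0, 3.048]
force: [2.5, 0.3, -0.9]
width: 0.0602
```

Emit:
move_arm([
  [0.2, 0, -0.7, 0, 0, 0],
  [0, 0, -0.7, 0, 0, 0],
  [0, 0, -0.7, 0, 0, 0],
  [0, 0, -0.5, 0, 0, 0],
  [0, 0, 0, 0, 0, 0],
])

```text
t: 16.0
eef_pos: [0.5203, -0.1493, 0.3087]
ee_rot: [-3.142, -0.001, 3.048]
force: [1.8, 0.0, -1.9]
width: 0.06
```

Emit:
move_arm([
  [0, 0, -0.5, 0, 0, 0],
  [0, 0, -0.5, 0, 0, 0],
  [0, 0, -0.3, 0, 0, 0],
  [0, 0, 0, 0, 0, 0],
  [0, 0, 0, 0, 0, 0],
])

```text
t: 16.42
eef_pos: [0.5203, -0.1493, 0.3076]
ee_rot: [-3.142, -0.001, 3.048]
force: [0.7, -0.2, -1.9]
width: 0.0598
```

Emit:
move_arm([
  [0, 0, -0.3, 0, 0, 0],
  [0, 0, -0.3, 0, 0, 0],
  [0, 0, -0.3, 0, 0, 0],
  [0, 0, 0, 0, 0, 0],
  [0, 0, 0, 0, 0, 0],
])

```text
t: 16.83
eef_pos: [0.5204, -0.1493, 0.3069]
ee_rot: [-3.142, -0.0, 3.048]
force: [-0.7, 0.3, -0.3]
width: 0.0596
```

Run:
```python
from station import arm
s=arm.get_state();print(s["eef_pos"].round(4),s["ee_rot"].round(4),s["force"].round(2),s["moment"].round(3))
```

```text
[ 0.5204 -0.1493  0.3069] [-3.1416e+00 -2.0000e-04  3.0480e+00] [-0.69  0.31 -0.31] [0.05  0.32  0.063]
```

Contact at gap level, about 4 mm above the flange. Now clockwise under a light push.

Emit:
move_arm([
  [0, 0, -0.3, 0, 0, 0],
  [0, 0, -0.2, 0, 0, -1],
  [0, 0, 0, 0, 0, -1],
  [0, 0, 0, 0, 0, -1],
  [0, 0, 0, 0, 0, 0],
])

```text
t: 17.25
eef_pos: [0.5208, -0.1493, 0.3068]
ee_rot: [3.142, 0.001, 2.994]
force: [-0.6, 0.9, 4.9]
width: 0.0597
```

Emit:
move_arm([
  [0, 0, 0, 0, 0, -1],
  [0, 0, 0, 0, 0, -1],
  [0, 0, 0, 0, 0, -1],
  [0, 0, 0, 0, 0, -1],
  [0, 0, 0, 0, 0, 0],
])

```text
t: 17.67
eef_pos: [0.5208, -0.1493, 0.3066]
ee_rot: [3.142, 0.001, 2.924]
force: [0.2, -0.9, 5.5]
width: 0.0596
```

Emit:
move_arm([
  [0, 0, -0.05, 0, 0, -1],
  [0, 0, -0.05, 0, 0, -1],
  [0, 0, -0.05, 0, 0, -1],
  [0, 0, -0.05, 0, 0, -1],
  [0, 0, -0.05, 0, 0, -1],
])

```text
t: 18.08
eef_pos: [0.5207, -0.1493, 0.3063]
ee_rot: [3.142, 0.001, 2.837]
force: [-0.0, 0.2, 4.8]
width: 0.0598
```

Emit:
move_arm([
  [0, 0, -0.05, 0, 0, -1],
  [0, 0, -0.05, 0, 0, -1],
  [0, 0, -0.05, 0, 0, -1],
  [0, 0, -0.05, 0, 0, -1],
  [0, 0, -0.05, 0, 0, -1],
])

```text
t: 18.5
eef_pos: [0.5205, -0.1493, 0.3058]
ee_rot: [3.142, -0.0, 2.75]
force: [0.1, 0.3, 4.9]
width: 0.0596
```

Emit:
move_arm([
  [0, 0, -0.07, 0, 0, -1.2],
  [0, 0, -0.07, 0, 0, -1.2],
  [0, 0, -0.07, 0, 0, -1.2],
  [0, 0, -0.07, 0, 0, -1.2],
  [0, 0, -0.07, 0, 0, -1.2],
])

```text
t: 18.92
eef_pos: [0.5204, -0.1492, 0.3054]
ee_rot: [-3.142, -0.0, 2.644]
force: [-1.2, 1.2, 3.9]
width: 0.0599
```

Emit:
move_arm([
  [0, 0, -0.07, 0, 0, -1.2],
  [0, 0, -0.07, 0, 0, -1.2],
  [0, 0, -0.07, 0, 0, -1.2],
  [0, 0, -0.07, 0, 0, -1.2],
  [0, 0, -0.07, 0, 0, -1.2],
])

```text
t: 19.33
eef_pos: [0.5204, -0.1493, 0.3049]
ee_rot: [-3.141, -0.0, 2.54]
force: [-0.2, 0.6, 1.6]
width: 0.06
```

Emit:
move_arm([
  [0, 0, -0.07, 0, 0, -1.2],
  [0, 0, -0.07, 0, 0, -1.2],
  [0, 0, -0.07, 0, 0, -1.2],
  [0, 0, -0.07, 0, 0, -1.2],
  [0, 0, -0.07, 0, 0, -1.2],
])

```text
t: 19.75
eef_pos: [0.5204, -0.1493, 0.3046]
ee_rot: [-3.141, -0.0, 2.435]
force: [-0.3, 0.6, 0.3]
width: 0.06
```

Emit:
move_arm([
  [0, 0, -0.2, 0, 0, -1.2],
  [0, 0, -0.2, 0, 0, -1.2],
  [0, 0, -0.15, 0, 0, -1.2],
  [0, 0, -0.1, 0, 0, -1.2],
  [0, 0, -0.1, 0, 0, -1.2],
])

```text
t: 20.17
eef_pos: [0.5205, -0.1493, 0.304]
ee_rot: [3.142, -0.0, 2.33]
force: [-0.1, -0.1, -0.3]
width: 0.0596
```

Emit:
move_arm([
  [0, 0, -0.1, 0, 0, -1.2],
  [0, 0, -0.1, 0, 0, -1.2],
  [0, 0, -0.1, 0, 0, -1.2],
  [0, 0, -0.1, 0, 0, -1.2],
  [0, 0, -0.1, 0, 0, -1.2],
])

```text
t: 20.58
eef_pos: [0.5205, -0.1493, 0.3036]
ee_rot: [3.142, 0.0, 2.226]
force: [-0.3, 1.2, 1.3]
width: 0.06
```

Emit:
move_arm([
  [0, 0, -0.15, 0, 0, -1.2],
  [0, 0, -0.15, 0, 0, -1.2],
  [0, 0, -0.1, 0, 0, -1.2],
  [0, 0, -0.1, 0, 0, -1.2],
  [0, 0, -0.1, 0, 0, -1.2],
])

```text
t: 21.0
eef_pos: [0.5206, -0.1493, 0.3031]
ee_rot: [3.141, 0.0, 2.121]
force: [-0.8, -0.1, 2.4]
width: 0.06
```

Emit:
move_arm([
  [0, 0, -0.1, 0, 0, -1],
  [0, 0, -0.1, 0, 0, -1],
  [0, 0, -0.1, 0, 0, -1],
  [0, 0, 0, 0, 0, -1],
  [0, 0, 0, 0, 0, 0],
])

```text
t: 21.42
eef_pos: [0.5207, -0.1494, 0.3031]
ee_rot: [3.141, 0.001, 2.052]
force: [0.1, -0.5, 5.1]
width: 0.0599
```

Run:
```python
from station import arm
s=arm.get_state();print(s["eef_pos"].round(4),s["ee_rot"].round(4),s["force"].round(2),s["moment"].round(3))
```

```text
[ 0.5207 -0.1494  0.3031] [3.1410e+00 6.0000e-04 2.0518e+00] [ 0.13 -0.47  5.06] [-0.255  0.081 -0.151]
```

Emit:
move_arm([
  [0, 0, 0, 0, 0, -1],
  [0, 0, 0, 0, 0, -1],
  [0, 0, 0, 0, 0, -1],
  [0, 0, 0, 0, 0, -1],
  [0, 0, 0, 0, 0, 0],
])

```text
t: 21.83
eef_pos: [0.5207, -0.1494, 0.3031]
ee_rot: [3.141, 0.001, 1.982]
force: [-0.9, -0.3, 4.7]
width: 0.0596
```

Run:
```python
from station import arm
s=arm.get_state();print(s["eef_pos"].round(4),s["ee_rot"].round(4),s["force"].round(2),s["moment"].round(3))
```

```text
[ 0.5207 -0.1494  0.3031] [3.1409e+00 6.0000e-04 1.9822e+00] [-0.95 -0.3   4.74] [-0.362  0.082 -0.043]
```

z stays constant while it turns, so the lens is on the flange. I'll unload, release and lift off.

Emit:
move_arm([
  [0, 0, 0.4, 0, 0, 0],
  [0, 0, 0, 0, 0, 0],
  [0, 0, 0, 0, 0, 0],
  [0, 0, 0, 0, 0, 0],
  [0, 0, 0, 0, 0, 0],
])

```text
t: 22.25
eef_pos: [0.5207, -0.1493, 0.3031]
ee_rot: [3.141, 0.0, 1.983]
force: [0.8, -1.5, 1.3]
width: 0.0597
```

Emit:
move_arm([
  [0, 0, 0, 0, 0, 0],
  [0, 0, 0, 0, 0, 0],
  [0, 0, 0, 0, 0, 0],
  [0, 0, 0, 0, 0, 0],
  [0, 0, 0, 0, 0, 0],
], claw=0)

```text
t: 22.67
eef_pos: [0.5203, -0.1492, 0.3028]
ee_rot: [-3.141, -0.0, 1.983]
force: [0.6, -0.2, 0.5]
width: 0.0852
```

Emit:
move_arm([
  [0, 0, 0, 0, 0, 0],
  [0, 0, 0, 0, 0, 0],
  [0, 0, 0, 0, 0, 0],
  [0, 0, 5, 0, 0, 0],
  [0, 0, 10, 0, 0, 0],
])

```text
t: 23.08
eef_pos: [0.5201, -0.1493, 0.3175]
ee_rot: [-3.139, -0.001, 1.983]
force: [0.0, -0.8, -0.9]
width: 0.0877
```

Emit:
move_arm([
  [0, 0, 15, 0, 0, 0],
  [0, 0, 25, 0, 0, 0],
  [0, 0, 30, 0, 0, 0],
  [0, 0, 30, 0, 0, 0],
  [0, 0, 0, 0, 0, 0],
])

```text
t: 23.5
eef_pos: [0.5217, -0.1497, 0.4256]
ee_rot: [3.133, 0.006, 1.984]
force: [1.3, 1.0, 0.7]
width: 0.0877
```

Run:
```python
from h import *
tp=pose(); im=arm.grab_frame("wrist"); side=arm.grab_frame("side"); K,T=cam("side")
s=arm.get_state(); print(s["eef_pos"].round(4),s["force"].round(1),s["width"])
for t in("lens_mid","lens_foot"):
    print(t,[(x["xy"],round(x["score"],2)) for x in arm.spot_point(t,"side")[:1]])
print(np.round(proj(K,T,(.5205,-.1493,.135)),1),np.round(proj(K,T,(.5205,-.1493,.115)),1))
save("f",np.hstack([cv2.resize(im,(400,300)),cv2.resize(side[154:304,115:315],(400,300),interpolation=2)]))
```

```text
[ 0.5206 -0.1493  0.4204] [-1.  -0.3 -1.8] 0.08782921518842264
lens_mid [([217.4, 232.8], 0.73)]
lens_foot [([214.0, 242.9], 0.73)]
[216.1 232.7] [217.3 243.6]
```

View pics/f.png

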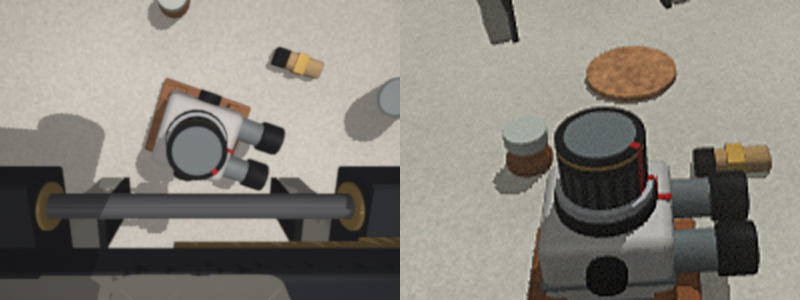

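The lens stands squarely down on the flange, the gripper is clear of it, and the beaker, jar and clamp are in place. Handing in.

```bash
python3 -c "
from station import arm
print(arm.job_done())"
```

```text
the job is handed in; nothing more can be done
None
```

The lens is screwed home on the microscope mount and released, and I handed the job in at about 24 s of the 64 s allowed; no verdict is reported.

- **Setting down:** I set it on the thread with the red marks in line to about 3°. It made contact about 9.8 mm above the flange.
- **Turning back:** It dropped after about 27° anticlockwise. It first touched at gap level, about 4 mm above the flange.
- **Screwing in:** I turned it about 61° clockwise. Over the last few degrees the height no longer changed, at the level I had worked out for the flange.
- **Forces:** The highest wrist reading was about 8.4 N up, so roughly 10 N of push counting the lens weight. I saw no sign of running against a stop. These are readings at the end of each move, and the lens–mount contact force itself was not measured.

**Last checks:** The wrist and side pictures show the lens upright on the flange and the gripper open and clear. The beaker, jar and clamp look unmoved; I did not measure them again. In the side view the found lens centre was within about 1.3 pixels (about 2 mm) of where it should be when home. The found underside point was about 3 pixels (about 4–5 mm) off sideways. I put that down to the network, because the centre and the pictures agree.

**Disagreement:** Before the approach the top, side and wrist views differed by up to about 8 mm on the mount's y position. I went by the wrist view, because it matched the top view on the distance from lens to mount, and adjusted it by 1–2 mm from the side view.

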